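# Clear the inspected violet samples and set out the gold one

### The job

Stack the three violet samples upright in the middle of the blue tray, each centred on the one below, the widest at the bottom and the smallest on top, and set the gold wafer dish in the middle of the round black viewing plate. Let go of everything, and leave the two green samples and the two lenses standing where they are.

Things in the scene. Friction and masses are not known exactly. Their poses are not given: they have to be found in the camera images.
- violet_case: white plastic rectangular closed sample case, its top filled by one violet sheet with a grid of lighter lines, the largest sample: 84 (along its x) x 60 (along its y), height 24 mm, flat top. Loose, lies flat at any yaw. Origin: centre of its underside, z up.
- violet_dish: white plastic round closed wafer dish, diameter 50, height 20 mm, flat top, its top filled by one violet sheet with a grid of lighter lines. Loose. Origin: centre of its underside, z up.
- violet_chip_box: white plastic small square chip box, 32 x 32, height 20 mm, flat top, sides along its x and y axes, its top filled by one violet sheet with a grid of lighter lines. Loose, at any yaw. Origin: centre of its underside, z up.
- gold_dish: white plastic round closed wafer dish, diameter 50, height 20 mm, flat top, its top filled by one orange-gold sheet with a grid of lighter lines. Loose. Origin: centre of its underside, z up.
- green_dish: white plastic round closed wafer dish, diameter 50, height 20 mm, flat top, its top filled by one green sheet with a grid of lighter lines. Loose; stays where it is. Origin: centre of its underside, z up.
- green_chip_box: white plastic small square chip box, 32 x 32, height 20 mm, flat top, sides along its x and y axes, its top filled by one green sheet with a grid of lighter lines. Loose; stays where it is. Origin: centre of its underside, z up.
- blue_tray: flat blue rectangular tray without a rim, 110 (along its x) x 90 (along its y), 6 mm thick, fixed to the table; the samples are stacked on its top face, 6 mm above the origin. Origin: centre of its underside, z up.
- black_plate: flat round black viewing plate with a thin grey circle, diameter 90, 8 mm thick, no rim, fixed to the table; the gold dish goes on its top face, 8 mm above the origin. Origin: centre of its underside, z up.
- objective: microscope objective standing upright: steel barrel with a black band and a thin red band, diameter 26, height 40 mm. Loose; stays where it is. Origin: centre of its underside, z up.
- eyepiece: black microscope eyepiece standing upright, diameter 28, height 36 mm, bluish glass on top. Loose; stays where it is. Origin: centre of its underside, z up.
There are look-alikes about, which are no part of the job. Leave any orange or pink look-alike of the violet_case alone.

How it is judged:
By the outcome, as a careful person would: the job done as asked, in the order asked, and still so for the second after the job is handed in, with the robot touching nothing.
It also fails if it takes over 109 s, if anything falls off the work surface, if the arm or the gripper's body presses on something with over 40 N, if the wrist force passes 120 N, or if a joint passes its speed limit or range.

### The arm

A 6-joint arm with a two-finger parallel gripper is mounted at the origin on the work surface. World frame = base frame: x ahead of the robot, y to its left, z up, the work surface at z = 0. Lengths are in m, angles in rad, forces in N, time in s.
With the tool pointing down it reaches from about 0.25 to 0.775 m from the base axis. Payload 4 kg.
Tool frame: the origin (TCP) lies at the very end of the fingers, on their centre line; the grasp point (between the pads) lies 19 mm behind it (tcp_to_grasp is the distance from the TCP to the grasp point, in m); z points along the fingers, y is the line along which they close (so a half turn about z gives the same grasp; the last joint's range is limited). The gripper opens to 94 mm and grips with 3 to 60 N. Pads are 16 mm wide; open, the fingers measure 119 mm over their backs; the gripper's body (75 mm by 177 mm) begins 78 mm behind the grasp point.
Start: joints at [-1.348, 0.087, 1.371, -0, 1.684, -0.103], TCP at [0.176, -0.521, 0.206] pointing down, gripper open.
Joint ranges: [-3.1, 3.1], [-0.76, 2.03], [0.27, 2.55], [-1.08, 4.22], [0.17, 2.65], [-2.57, 2.57]. Speed limits (rad/s): [2.79, 2.79, 3.14, 3.14, 3.14, 3.14].

### API

Orientations are given as [roll, pitch, yaw] about the fixed x, y, z axes, in that order (R = Rz(yaw) Ry(pitch) Rx(roll)).
In Python, from bench import * gives the robot as it stands.
- The arm moves only by the shell command python3 -m creep 'ROWS'. ROWS is rows parted by semicolons, their numbers by spaces, 1 to 20 of them, each of 5 numbers: the finger opening in m, then dx, dy, dz in m, then a turn about the tool's z in rad; each row shifts and turns the commanded pose from where the row before left it, along the tool's axes as they then stand; what a row does not reach is not made up. A row lasts 1/12 s, in which the tool goes at most 0.0417 m and 0.125 rad, less where a joint would pass 70% of its speed; a pose out of reach is approached as far as the arm can. The fingers move at their own pace and stop on an object; the grip force is fixed at half the most. Time passes only in rows, so rows that do not move let the fingers close. It prints the time, the measured TCP pose, the force, the opening and the grip force at its end.
- get_obs(): the state, without advancing time (a new reading comes with each control period).
- snapshot(name): name is "scene" or "top" or "wrist"; returns a dict with "color" (400x640x3 uint8, blue, green, red), "fx", "fy", "cx", "cy" (pixels), "extrinsics" (4x4, takes a point from world to camera coordinates). Camera axes: x right, y down, z forward; pixel columns grow to the right and rows downward; lengths in m; the calibration is good to about 2 mm. A picture is of the moment at which its call begins. There is no depth.
- close_job(): hands the job in; it is judged then, once.
The state is a dict: "time": time; "joint_positions": joint angles; "qvel": joint speeds; "joint_torque": joint torques, N m; "tool_pos": TCP position; "ee_rot": TCP orientation; "wrist_force": force on the tool from outside, world axes, zero at the start; "wrist_torque": the same for the moment, N m; "width": finger opening in m; "finger_force": force on a finger pad.
Only numpy, scipy, OpenCV 4.12 (cv2) and the standard library are available. Lean on these libraries where they do the work, as an engineer would, in place of code of your own. Each camera call takes 0.05 s, during which the arm holds its last target. There are 200 camera calls.

## Working session

There is one attempt and no reset: what is moved stays moved. The work goes in short steps, Python scripts to look and compute and a shell command to move; the robot and the scene stay as the last step left them, time stands still between calls to the robot, and variables do not carry over. Pictures are saved under pics/ and viewed, at most 14 in all, crops included, and the job is handed in when it is done.

```bash
mkdir -p pics; ls; python3 - <<'E'
from bench import *
import cv2
for n in("top","scene"):
    s=snapshot(n); cv2.imwrite(f"pics/{n}0.png",s["color"])
    print(n,s["fx"],s["fy"],s["cx"],s["cy"],s["extrinsics"])
print(get_obs())
E
```

```text
pics
top 475.74720661744334 475.74720661744334 317.58589116164933 200.92609702783685 [[-3.38037585e-02 -9.99428433e-01 -3.35097627e-04  7.31159862e-02]
 [-9.73304003e-01  3.29963056e-02 -2.27135556e-01  5.42013867e-01]
 [ 2.27016790e-01 -7.35188363e-03 -9.73863094e-01  1.16446283e+00]
 [ 0.00000000e+00  0.00000000e+00  0.00000000e+00  1.00000000e+00]]
scene 449.81807785926435 449.81807785926435 316.9305825641181 203.24729221568867 [[ 0.76398965  0.64490232 -0.02051377 -0.46602611]
 [ 0.45371599 -0.55956067 -0.6935659  -0.16209152]
 [-0.45876096  0.52056974 -0.72010106  1.20762974]
 [ 0.          0.          0.          1.        ]]
{'time': 0.1, 'joint_positions': array([-1.34810705e+00,  8.78973180e-02,  1.37208187e+00,  2.72296259e-05,
        1.68361408e+00, -1.03130811e-01]), 'qvel': array([-0.00221406, -0.00174759, -0.00208003,  0.00034572,  0.00271295,
       -0.00013943]), 'joint_torque': array([ 1.49185173e-03, -3.41252875e+01, -3.03300905e+01,  7.18964380e-02,
        3.04675859e-02, -9.98341966e-05]), 'tool_pos': array([ 0.17592658, -0.52058516,  0.20442315]), 'ee_rot': array([-3.13960546e+00, -2.32877619e-04,  3.25822890e-01]), 'wrist_force': array([-0.37605513,  0.28593031,  0.1037968 ]), 'wrist_torque': array([ 0.01755124, -0.03873459, -0.09618482]), 'finger_force': 0.0, 'width': 0.09407081172883298}
```

View pics/top0.png

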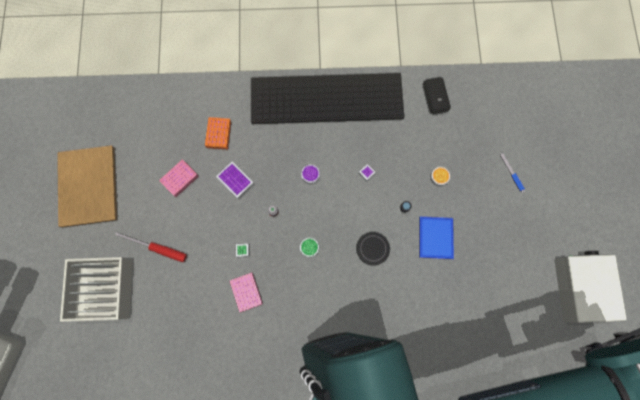

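View pics/scene0.png

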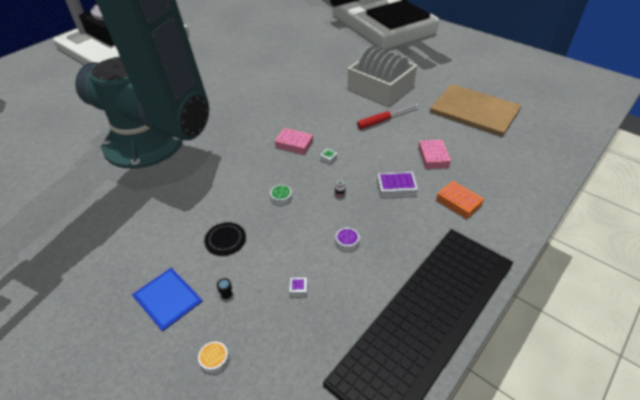

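The pictures show the violet case at top-view px (235,180), the violet dish at (310,173), the chip box at (367,172), gold at (441,176), the tray at (436,238) and the plate at (373,248). I'll measure each by colour, projecting outlines onto the known heights.

```bash
cat > h.py <<'E'
from bench import *
import numpy as np, cv2
def world(s,uv,z):
    E=s["extrinsics"];R=E[:3,:3];c=-R.T@E[:3,3]
    uv=np.atleast_2d(uv).astype(float)
    d=np.c_[(uv[:,0]-s["cx"])/s["fx"],(uv[:,1]-s["cy"])/s["fy"],np.ones(len(uv))]@R
    return (c+d*((z-c[2])/d[:,2])[:,None])[:,:2]
HS=dict(violet=((130,90,60),(152,255,255)),gold=((13,110,120),(24,255,255)),blue=((108,150,100),(122,255,255)),green=((50,90,60),(85,255,255)))
def blobs(s,col,z,amin=25,k=4,roi=None):
    im=cv2.resize(s["color"],None,fx=k,fy=k,interpolation=cv2.INTER_CUBIC)
    m=cv2.inRange(cv2.cvtColor(im,cv2.COLOR_BGR2HSV),*HS[col])
    m=cv2.morphologyEx(m,cv2.MORPH_CLOSE,np.ones((4*k,4*k)))
    out=[]
    for c in cv2.findContours(m,0,1)[0]:
        if cv2.contourArea(c)<amin*k*k: continue
        uv=(c[:,0]+.5)/k-.5
        w=world(s,uv,z).astype(np.float32)
        (x,y),(a,b),t=cv2.minAreaRect(w*1000)
        if a<b: a,b,t=b,a,t+90
        M=cv2.moments((w*1e5).astype(np.int32))
        out.append((uv.mean(0).round(0),np.round([M["m10"]/M["m00"]/100,M["m01"]/M["m00"]/100],1),np.round([x,y,a,b,t],1)))
    return out
E
python3 - <<'E'
from h import *
for n in("top","scene"):
    s=snapshot(n);print(n)
    for c,z in(("violet",.02),("violet",.024),("gold",.02),("green",.02),("blue",.006)):
        for b in blobs(s,c,z): print(c,z,*b)
    g=cv2.cvtColor(s["color"],6); x0,x1,y0,y1=(350,400,228,270) if n=="top" else (198,252,217,260)
    m=(cv2.resize(g,None,fx=4,fy=4,interpolation=2)<62).astype(np.uint8); mm=np.zeros_like(m); mm[y0*4:y1*4,x0*4:x1*4]=m[y0*4:y1*4,x0*4:x1*4]
    c=max(cv2.findContours(mm,0,1)[0],key=cv2.contourArea); w=world(s,(c[:,0]+.5)/4-.5,.008 if n=="top" else .008).astype(np.float32)
    print("plate",cv2.fitEllipse(w*1000))
    for (u,v),z in zip([(273,211),(405,207)] if n=="top" else [(340,186),(224,285)],(.04,.036)): print(world(s,(u,v),z))
E
```

```text
top
violet 0.02 [367. 172.] [630.8 -82.5] [631.1 -82.7  21.8  21.3  41.2]
violet 0.02 [310. 173.] [631.9  71.6] [632.   71.7  42.7  40.9  88.1]
violet 0.02 [234. 179.] [622.3 276.9] [622.2 276.9  74.3  49.7  43. ]
violet 0.024 [367. 172.] [629.6 -82. ] [630.  -82.2  21.7  21.2  41.2]
violet 0.024 [310. 173.] [630.7  71.6] [630.9  71.6  42.5  40.7  88.1]
violet 0.024 [234. 179.] [621.1 276.2] [621.  276.3  74.1  49.5  43. ]
gold 0.02 [441. 175.] [ 613.7 -281.1] [ 614.1 -281.1   41.9   41.5   88.1]
gold 0.02 [ 86. 186.] [617.5 675.8] [617.5 675.7 206.6 147.7   5.7]
green 0.02 [242. 250.] [430.1 256.5] [430.3 256.5  20.4  19.2  91.9]
green 0.02 [309. 247.] [431.5  80.2] [431.4  80.2  40.2  40.1  33.5]
blue 0.006 [436. 238.] [ 447.3 -257. ] [ 447.2 -257.1  107.4   87.1  175.3]
blue 0.006 [518. 182.] [ 591.9 -492.5] [ 592.1 -492.6   45.7   12.6   23.2]
plate ((424.52935791015625, -86.54755401611328), (82.72000885009766, 83.11573028564453), 19.897123336791992)
[[0.52631754 0.17196848]]
[[ 0.52616564 -0.17448282]]
scene
violet 0.02 [298. 284.] [630.2 -80.4] [630.1 -80.6  21.1  21.  131.4]
v
[... 314 characters left out ...]
78.2] [620.8 278.4  73.1  49.5  43.1]
gold 0.02 [212. 355.] [ 613.  -278.9] [ 613.1 -278.9   41.4   41.3   77.3]
gold 0.02 [476. 108.] [626.6 668.8] [625.4 670.2 200.  140.1   5.8]
green 0.02 [281. 192.] [431.4  82.3] [431.5  82.1  38.9  38.2 132.6]
green 0.02 [329. 153.] [430.6 258.7] [430.3 258.7  18.5  17.4   6. ]
blue 0.006 [167. 299.] [ 449.3 -256.2] [ 449.3 -256.2  109.5   88.4  175.2]
blue 0.006 [637. 108.] [968.2 961.7] [961.3 975.1 104.7  23.4 104. ]
blue 0.006 [611.  36.] [ 767.7 1413.7] [ 751.6 1425.5  635.6  213.   104. ]
plate ((426.46856689453125, -87.3549575805664), (86.17787170410156, 90.71633911132812), 56.74955368041992)
[[0.53839467 0.16711092]]
[[ 0.53211363 -0.17737743]]
```

```bash
cat >> h.py <<'E'
from scipy.spatial.transform import Rotation as Ro
def go(x,y,z,yaw):
    o=get_obs();R=Ro.from_euler("xyz",o["ee_rot"]).as_matrix();cy=o["ee_rot"][2]
    a=(cy-yaw+np.pi)%(2*np.pi)-np.pi
    R2=R@Ro.from_euler("z",a).as_matrix()
    d=R2.T@(np.array([x,y,z])-o["tool_pos"])
    print("tcp",o["tool_pos"].round(4),"yaw",round(cy,4),"turn",round(a,4),"then d",d.round(4),"rows",round(np.linalg.norm(d)/.0415,1))
E
python3 -c "
from h import *
go(.621,.277,.15,.75)"
```

```text
tcp [ 0.176  -0.5207  0.2048] yaw 0.3258 turn -0.4242 then d [ 0.8694 -0.2803  0.0557] rows 22.1
```

```bash
python3 -m creep '.094 0 0 0 -.106;.094 0 0 0 -.106;.094 0 0 0 -.106;.094 0 0 0 -.106;.094 .0378 -.0122 .0024 0;.094 .0378 -.0122 .0024 0;.094 .0378 -.0122 .0024 0;.094 .0378 -.0122 .0024 0;.094 .0378 -.0122 .0024 0;.094 .0378 -.0122 .0024 0;.094 .0378 -.0122 .0024 0;.094 .0378 -.0122 .0024 0;.094 .0378 -.0122 .0024 0;.094 .0378 -.0122 .0024 0;.094 .0378 -.0122 .0024 0;.094 .0378 -.0122 .0024 0;.094 .0378 -.0122 .0024 0;.094 .0378 -.0122 .0024 0;.094 .0378 -.0122 .0024 0;.094 .0378 -.0122 .0024 0'
python3 -m creep '.094 .0378 -.0122 .0024 0;.094 .0378 -.0122 .0024 0;.094 .0378 -.0122 .0024 0;.094 .0378 -.0122 .0024 0;.094 .0378 -.0122 .0024 0;.094 .0378 -.0122 .0024 0;.094 .0378 -.0122 .0024 0;.094 0 0 0 0;.094 0 0 0 0'
python3 - <<'E'
from h import *
s=snapshot("wrist");cv2.imwrite("pics/w1.png",s["color"])
for b in blobs(s,"violet",.024,200): print(*b)
for n in("top","scene"):
    for b in blobs(snapshot(n),"violet",.024): print(n,*b)
go(.621,.277,.006,.75)
E
```

```text
time: 1.87
tool_pos: [0.486, 0.036, 0.1669]
ee_rot: [3.141, 0.0, 0.75]
wrist_force: [0.7, -1.2, 0.2]
width: 0.0939
finger_force: 0.0
time: 2.62
tool_pos: [0.6206, 0.2783, 0.1472]
ee_rot: [-3.14, 0.004, 0.753]
wrist_force: [-1.2, -0.6, 1.9]
width: 0.0937
finger_force: 0.0
[329. 196.] [621.3 276.6] [621.3 276.7  74.8  50.8  43.1]
top [367. 172.] [629.6 -82. ] [629.7 -82.1  21.3  20.7  41.2]
top [310. 173.] [630.7  71.6] [630.9  71.6  42.5  40.7  88.1]
top [229. 169.] [651.6 289.4] [651.9 293.4  32.4  15.1 108. ]
scene [298. 284.] [632.2 -82.3] [632.1 -82.4  21.   20.9 131.4]
scene [347. 237.] [633.7  70.7] [633.9  70.3  41.2  39.8  39.2]
scene [397. 181.] [621.1 278. ] [621.  278.1  73.   48.7  43.1]
tcp [0.6208 0.2758 0.1507] yaw 0.7489 turn -0.0011 then d [ 0.001  -0.0008  0.1447] rows 3.5
```

View pics/w1.png

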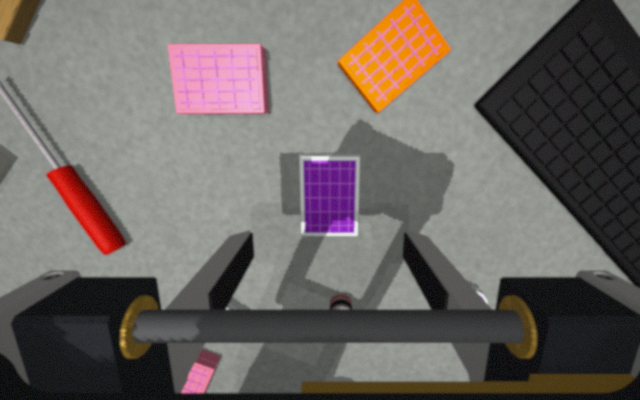

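The case sits between the fingers in the wrist view, around px (330,196), and all three cameras agree on its position. Now descending and gripping.

```bash
python3 -m creep '.094 .001 .0003 .036 0;.094 0 0 .036 0;.094 0 0 .036 0;.094 0 0 .02 0;.094 0 0 .01 0;.094 0 0 .007 0;.094 0 0 0 0;.05 0 0 0 0;.05 0 0 0 0;.05 0 0 0 0;.05 0 0 0 0;.05 0 0 0 0;.05 0 0 0 0;.05 0 0 0 0'
python3 -c "
from h import *
go(.621,.277,.005,.75)"
```

```text
time: 3.93
tool_pos: [0.6222, 0.2777, 0.006]
ee_rot: [3.142, -0.001, 0.75]
wrist_force: [0.1, -0.5, 2.2]
width: 0.06
finger_force: 30.0
tcp [0.6222 0.2777 0.006 ] yaw 0.75 turn -0.0 then d [-0.0013 -0.0004  0.001 ] rows 0.0
```

```bash
python3 -m creep '.05 0 0 -.02 0;.05 0 0 -.04 0;.05 0 0 -.04 0;.05 0 0 0 .119;.05 0 0 0 .119;.05 0 0 0 .119;.05 0 0 0 .119;.05 0 0 0 .119;.05 0 0 0 .119;.05 0 0 0 .119;.05 0 0 0 0;.05 0 0 0 0'
python3 -c "
from h import *
go(.4493,-.2566,.1,-.083)"
```

```text
time: 4.93
tool_pos: [0.6217, 0.2771, 0.1045]
ee_rot: [3.141, 0.001, -0.08]
wrist_force: [-0.1, 0.0, -1.4]
width: 0.0596
finger_force: 30.0
tcp [0.6217 0.2771 0.1045] yaw -0.0801 turn 0.0029 then d [-0.1276  0.5461  0.005 ] rows 13.5
```

```bash
python3 -m creep '.05 -.0085 .0364 0 .003;.05 -.0085 .0364 0 0;.05 -.0085 .0364 0 0;.05 -.0085 .0364 0 0;.05 -.0085 .0364 0 0;.05 -.0085 .0364 0 0;.05 -.0085 .0364 0 0;.05 -.0085 .0364 0 0;.05 -.0085 .0364 0 0;.05 -.0085 .0364 0 0;.05 -.0085 .0364 0 0;.05 -.0085 .0364 0 0;.05 -.0085 .0364 0 0;.05 -.0085 .0364 0 0;.05 -.0085 .0364 0 0;.05 0 0 0 0;.05 0 0 0 0;.05 0 0 0 0'
python3 - <<'E'
from h import *
go(.4493,-.2566,.012,-.083)
for n in("top","scene","wrist"):
    s=snapshot(n)
    for c,z in(("blue",.006),("violet",.124)): 
        for b in blobs(s,c,z,200): print(n,c,*b)
    if n=="wrist":cv2.imwrite("pics/w2.png",s["color"])
E
```

```text
time: 6.43
tool_pos: [0.448, -0.2555, 0.1051]
ee_rot: [-3.141, 0.0, -0.085]
wrist_force: [-0.8, -0.2, -1.2]
width: 0.06
finger_force: 30.0
tcp [ 0.448  -0.2555  0.1051] yaw -0.0854 turn -0.0024 then d [0.0014 0.001  0.0931] rows 2.2
scene blue [167. 301.] [ 456.4 -258.9] [ 449.3 -256.   109.3   88.4  175.1]
scene blue [610.  36.] [ 767.2 1413.7] [ 751.3 1425.4  635.6  213.7  104. ]
scene violet [149. 260.] [ 447.4 -255. ] [ 447.3 -255.3   73.7   51.9  175.4]
scene violet [347. 237.] [682.1   3.1] [682.2   2.7  35.5  34.3  39.2]
wrist blue [330. 162.] [ 487.4 -259.5] [ 487.4 -259.6   88.5   30.4   85.2]
wrist blue [607.  19.] [ 583.6 -492.9] [ 584.9 -492.2   35.2   16.4   22.1]
wrist violet [328. 251.] [ 450.  -255.2] [ 449.9 -255.2   71.1   51.1  175.3]
wrist violet [81.  5.] [ 583.9 -152.2] [ 582.7 -152.    15.6    7.9   85.2]
```

View pics/w2.png

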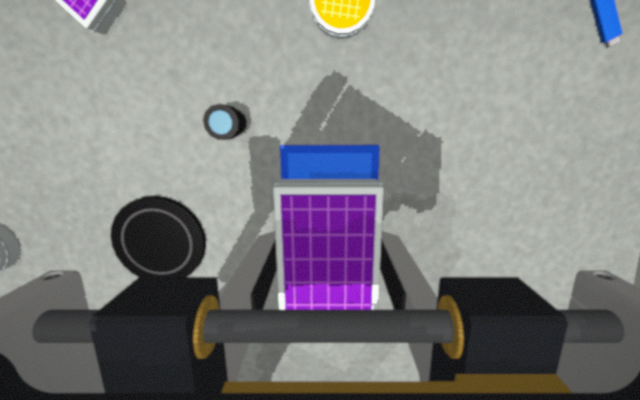

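The case is held square over the tray (wrist px 328,250). Lowering and releasing.

```bash
python3 -m creep '.05 .0012 .0009 .035 0;.05 0 0 .035 0;.05 0 0 .012 0;.05 0 0 .006 0;.05 0 0 .0045 0;.05 0 0 0 0;.05 0 0 0 0'
python3 -m creep '.094 0 0 0 0;.094 0 0 0 0;.094 0 0 0 0;.094 0 0 0 0;.094 0 0 -.02 0;.094 0 0 -.04 0;.094 0 0 -.04 0;.094 0 0 0 0;.094 0 0 0 0'
python3 - <<'E'
from h import *
for n in("top","scene","wrist"):
    s=snapshot(n)
    for c,z in(("violet",.03),): 
        for b in blobs(s,c,z,20): print(n,c,*b)
go(.6318,.0722,.1,.1)
E
```

```text
time: 7.17
tool_pos: [0.4504, -0.2574, 0.0144]
ee_rot: [3.14, -0.003, -0.086]
wrist_force: [0.1, -0.9, -1.0]
width: 0.0596
finger_force: 30.0
time: 7.92
tool_pos: [0.4511, -0.2583, 0.1167]
ee_rot: [3.137, -0.007, -0.086]
wrist_force: [0.3, 0.6, -0.4]
width: 0.0938
finger_force: 0.0
top violet [432. 238.] [ 442.9 -239.7] [ 440.6 -239.5   25.4   13.3  163.9]
top violet [367. 172.] [627.8 -81.3] [627.9 -81.4  21.2  20.6  41.2]
top violet [310. 173.] [629.   71.6] [629.1  71.9  41.6  40.5  88.1]
scene violet [298. 284.] [635.1 -85.1] [635.  -85.2  20.9  20.8 131.4]
scene violet [163. 291.] [ 449.1 -257.4] [ 448.6 -257.3   74.9   50.4  175.6]
scene violet [347. 237.] [636.6  66.7] [636.8  66.3  40.8  39.4  39.2]
wrist violet [329. 206.] [ 449.6 -257.8] [ 449.5 -257.8   75.    51.1  175.3]
wrist violet [84.  7.] [621.5 -87.9] [619.  -87.8  30.9  15.9  85. ]
tcp [ 0.4483 -0.2562  0.1112] yaw -0.0862 turn -0.1862 then d [ 0.2154 -0.3084  0.0113] rows 9.1
```

```bash
python3 -c "
from h import *
go(.6318,.0722,.11,-.085)"
```

```text
tcp [ 0.4483 -0.2562  0.1112] yaw -0.0862 turn -0.0012 then d [ 0.155  -0.3428  0.0013] rows 9.1
```

```bash
python3 -m creep '.094 .0155 -.0343 0 0;.094 .0155 -.0343 0 0;.094 .0155 -.0343 0 0;.094 .0155 -.0343 0 0;.094 .0155 -.0343 0 0;.094 .0155 -.0343 0 0;.094 .0155 -.0343 0 0;.094 .0155 -.0343 0 0;.094 .0155 -.0343 0 0;.094 .0155 -.0343 0 0;.094 0 0 0 0;.094 0 0 0 0;.094 0 0 0 0;.094 0 0 0 0'
python3 - <<'E'
from h import *
s=snapshot("wrist");cv2.imwrite("pics/w3.png",s["color"])
for b in blobs(s,"violet",.02,200): print(*b)
go(.6318,.0722,.005,-.085)
E
```

```text
time: 9.23
tool_pos: [0.6321, 0.0702, 0.1116]
ee_rot: [3.141, 0.002, -0.088]
wrist_force: [-0.5, 1.1, -0.9]
width: 0.0942
finger_force: 0.0
[325. 206.] [631.9  72.6] [632.1  72.7  42.9  42.8 176. ]
[494. 193.] [630.9 -81. ] [630.9 -81.1  23.2  23.1  40.5]
tcp [0.6323 0.0701 0.1121] yaw -0.088 turn -0.003 then d [-0.0006 -0.0021  0.1071] rows 2.6
```

View pics/w3.png

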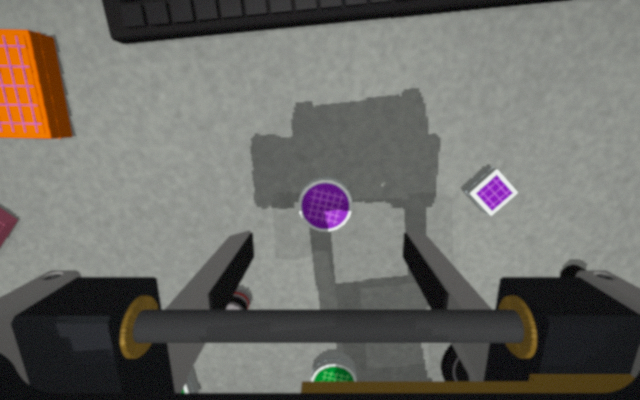

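The violet dish is at px (325,206), between the open fingers, and the chip box is at (494,193). Grasping the dish.

```bash
python3 -m creep '.094 -.0004 -.0023 .036 0;.094 0 0 .036 0;.094 0 0 .02 0;.094 0 0 .01 0;.094 0 0 .005 0;.094 0 0 0 0;.094 0 0 0 0;.04 0 0 0 0;.04 0 0 0 0;.04 0 0 0 0;.04 0 0 0 0;.04 0 0 0 0;.04 0 0 0 0;.04 0 0 0 0;.04 0 0 0 0'
python3 -c "
from h import *
o=get_obs();print(o['width'],o['finger_force'],o['tool_pos'])"
python3 -m creep '.04 0 0 -.02 0;.04 0 0 -.04 0;.04 0 0 -.04 0;.04 0 0 0 0;.04 0 0 0 0;.04 0 0 0 0'
python3 - <<'E'
from h import *
s=snapshot("wrist")
for b in blobs(s,"violet",.122,200): print(*b)
go(.4492,-.2573,.105,-.085)
E
```

```text
time: 10.53
tool_pos: [0.6329, 0.0738, 0.0058]
ee_rot: [3.141, 0.0, -0.086]
wrist_force: [0.1, -0.8, 1.4]
width: 0.0492
finger_force: 30.0
0.04920199349829323 30.000122487545013 [0.6329193  0.07382732 0.00577955]
time: 11.03
tool_pos: [0.6326, 0.0739, 0.1053]
ee_rot: [3.141, 0.001, -0.086]
wrist_force: [-0.5, 0.2, -0.9]
width: 0.0491
finger_force: 30.0
[328. 255.] [633.   73.5] [633.   73.5  42.7  42.6 128.8]
[502. 195.] [660.6 -23.5] [660.6 -23.5  14.2  14.1  40.9]
tcp [0.6318 0.0739 0.1038] yaw -0.0862 turn -0.0012 then d [-0.1538  0.3455 -0.0005] rows 9.1
```

```bash
python3 -m creep '.04 -.0153 .0345 0 0;.04 -.0153 .0345 0 0;.04 -.0153 .0345 0 0;.04 -.0153 .0345 0 0;.04 -.0153 .0345 0 0;.04 -.0153 .0345 0 0;.04 -.0153 .0345 0 0;.04 -.0153 .0345 0 0;.04 -.0153 .0345 0 0;.04 -.0153 .0345 0 0;.04 0 0 0 0;.04 0 0 0 0;.04 0 0 0 0'
python3 - <<'E'
from h import *
go(.4495,-.2573,.036,-.085)
go(.4495,-.2573,.036,-.085)
s=snapshot("wrist");cv2.imwrite("pics/w4.png",s["color"])
E
```

```text
time: 12.17
tool_pos: [0.4501, -0.2557, 0.104]
ee_rot: [-3.139, 0.003, -0.087]
wrist_force: [-0.8, 0.3, -1.4]
width: 0.0488
finger_force: 30.0
tcp [ 0.4501 -0.2557  0.104 ] yaw -0.0868 turn -0.0018 then d [-0.0003  0.0018  0.068 ] rows 1.6
tcp [ 0.4501 -0.2557  0.104 ] yaw -0.0868 turn -0.0018 then d [-0.0003  0.0018  0.068 ] rows 1.6
```

View pics/w4.png

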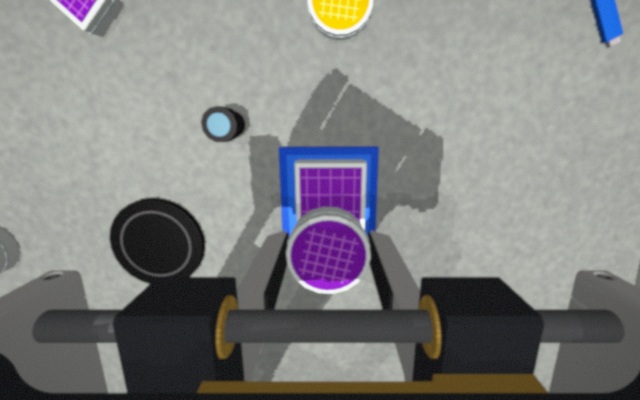

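Dish is centred over the case in the tray (px 328,255). It was lifted 0.100 m, so lowering 0.069 m leaves 1 mm.

```bash
python3 -m creep '.04 -.0002 .0013 .035 0;.04 0 0 .02 0;.04 0 0 .009 0;.04 0 0 .005 0;.04 0 0 0 0;.04 0 0 0 0;.04 0 0 0 0'
python3 -m creep '.06 0 0 0 0;.094 0 0 0 0;.094 0 0 0 0;.094 0 0 0 0;.094 0 0 -.02 0;.094 0 0 -.04 0;.094 0 0 -.02 0;.094 0 0 0 0;.094 0 0 0 0;.094 0 0 0 0'
python3 - <<'E'
from h import *
s=snapshot("wrist");cv2.imwrite("pics/w5.png",s["color"])
go(.6305,-.0815,.11,.712)
E
```

```text
time: 12.8
tool_pos: [0.4516, -0.2579, 0.0377]
ee_rot: [3.14, -0.002, -0.085]
wrist_force: [0.1, -0.3, 0.6]
width: 0.0496
finger_force: 30.0
time: 13.63
tool_pos: [0.4499, -0.2576, 0.1157]
ee_rot: [-3.141, 0.001, -0.086]
wrist_force: [-0.2, -0.3, -0.6]
width: 0.0939
finger_force: 0.0
tcp [ 0.4495 -0.2573  0.115 ] yaw -0.0863 turn -0.7983 then d [ 0.2519 -0.0148  0.0048] rows 6.1
```

View pics/w5.png

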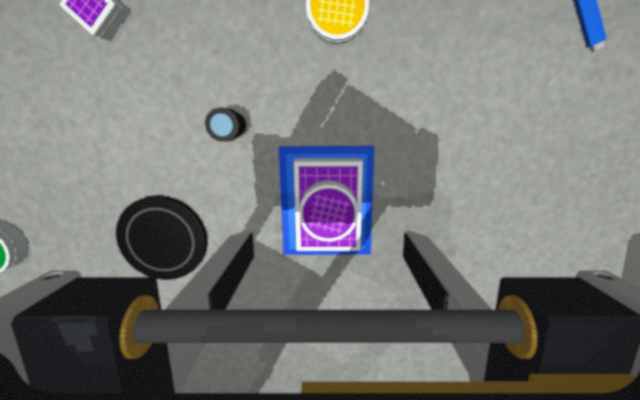

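The stack is centred: dish at px (329,212), case corners (294,158)–(363,250), tray (279,147)–(373,253). On to the chip box, and checking these numbers.

```bash
python3 - <<'E'
from h import *
s=snapshot("wrist")
print(world(s,(329,212),.05),world(s,[(294,158),(362,157),(363,249),(295,251)],.03).mean(0),world(s,[(279,147),(373,146),(371,253),(283,254)],.006).mean(0))
E
python3 -m creep '.094 0 0 0 -.114;.094 0 0 0 -.114;.094 0 0 0 -.114;.094 0 0 0 -.114;.094 0 0 0 -.114;.094 0 0 0 -.114;.094 0 0 0 -.114;.094 .036 -.0021 .0007 0;.094 .036 -.0021 .0007 0;.094 .036 -.0021 .0007 0;.094 .036 -.0021 .0007 0;.094 .036 -.0021 .0007 0;.094 .036 -.0021 .0007 0;.094 .036 -.0021 .0007 0;.094 0 0 0 0;.094 0 0 0 0;.094 0 0 0 0;.094 0 0 0 0'
python3 - <<'E'
from h import *
s=snapshot("wrist");cv2.imwrite("pics/w6.png",s["color"])
for b in blobs(s,"violet",.02,200): print(*b)
go(.6305,-.0815,.005,.712)
E
```

```text
[[ 0.45156579 -0.25849001]] [ 0.45144719 -0.25804381] [ 0.44801619 -0.25578545]
time: 15.23
tool_pos: [0.6306, -0.0832, 0.111]
ee_rot: [-3.14, 0.002, 0.711]
wrist_force: [0.7, -0.0, -0.2]
width: 0.0937
finger_force: 0.0
[326. 204.] [631.1 -81.4] [631.1 -81.4  22.9  22.9  40.7]
tcp [ 0.6307 -0.0834  0.1115] yaw 0.7101 turn -0.0019 then d [ 0.0012 -0.0015  0.1065] rows 2.6
```

View pics/w6.png

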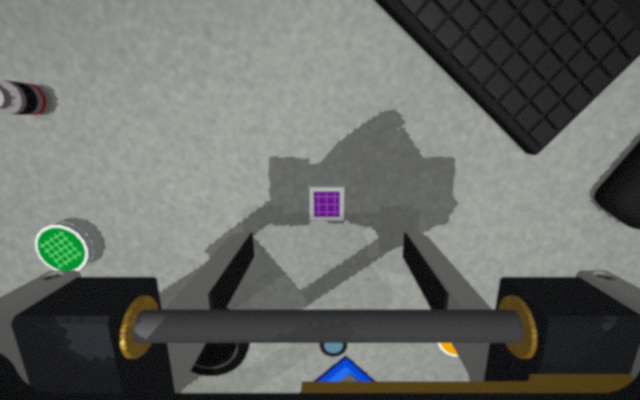

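The chip box is at px (326,204), square to the fingers. Grasping and lifting by 0.100.

```bash
python3 -m creep '.094 .0014 -.0013 .036 0;.094 0 0 .036 0;.094 0 0 .02 0;.094 0 0 .0095 0;.094 0 0 .004 0;.094 0 0 0 0;.094 0 0 0 0;.022 0 0 0 0;.022 0 0 0 0;.022 0 0 0 0;.022 0 0 0 0;.022 0 0 0 0;.022 0 0 0 0;.022 0 0 0 0;.022 0 0 0 0;.022 0 0 0 0'
python3 -m creep '.022 0 0 -.02 0;.022 0 0 -.04 0;.022 0 0 -.04 0;.022 0 0 0 .114;.022 0 0 0 .114;.022 0 0 0 .114;.022 0 0 0 .114;.022 0 0 0 .114;.022 0 0 0 .114;.022 0 0 0 .112;.022 0 0 0 0;.022 0 0 0 0;.022 0 0 0 0'
python3 - <<'E'
from h import *
s=snapshot("wrist")
for b in blobs(s,"violet",.122,200): print(*b)
go(.4505,-.2578,.105,-.085)
E
```

```text
time: 16.62
tool_pos: [0.6319, -0.0803, 0.0063]
ee_rot: [-3.142, 0.0, 0.712]
wrist_force: [-0.5, 0.4, 0.5]
width: 0.0373
finger_force: 0.0
time: 17.7
tool_pos: [0.6318, -0.0803, 0.1062]
ee_rot: [3.142, 0.0, -0.082]
wrist_force: [-0.4, 0.0, -0.4]
width: 0.0311
finger_force: 30.0
[530. 382.] [ 532.4 -205.2] [ 533.5 -204.8   28.1   22.2   85.4]
[522. 348.] [ 559.4 -197.5] [ 556.8 -197.4   31.7   14.3   85.3]
[328. 246.] [637.8 -81.1] [637.8 -81.1  21.9  21.7 174.4]
tcp [ 0.6319 -0.0803  0.1063] yaw -0.0824 turn 0.0026 then d [-0.1656  0.1922  0.0013] rows 6.1
```

```bash
python3 - <<'E'
from h import *
s=snapshot("wrist");t=snapshot("scene")
for z in(.102,.107,.112,.117,.122):
    w=[b for b in blobs(s,"violet",z,200) if abs(b[0][0]-328)<10]
    sc=blobs(t,"violet",z,20)
    print(z,w[0][1:],[b[1] for b in sc if abs(b[1][0]-632)<40 and abs(b[1][1]+80)<40])
x=s["color"][150:330,230:430];cv2.imwrite("pics/w7.png",cv2.resize(np.hstack([x,t["color"][180:360,200:400]]),None,fx=2,fy=2,interpolation=2))
E
```

```text
0.102 (array([629.3, -80.4]), array([629.3, -80.4,  24.7,  24.4, 175.2])) [array([628.8, -74.4])]
0.107 (array([631.4, -80.6]), array([631.4, -80.6,  24. ,  23.7, 175.2])) [array([631.5, -77.1])]
0.112 (array([633.5, -80.7]), array([633.5, -80.7,  23.4,  23. , 175.2])) [array([634.3, -79.8])]
0.117 (array([635.7, -80.9]), array([635.7, -80.9,  22.7,  22.4, 175.2])) [array([637. , -82.4])]
0.122 (array([637.8, -81.1]), array([637.8, -81.1,  22. ,  21.7, 175.2])) [array([639.8, -85.1])]
```

View pics/w7.png

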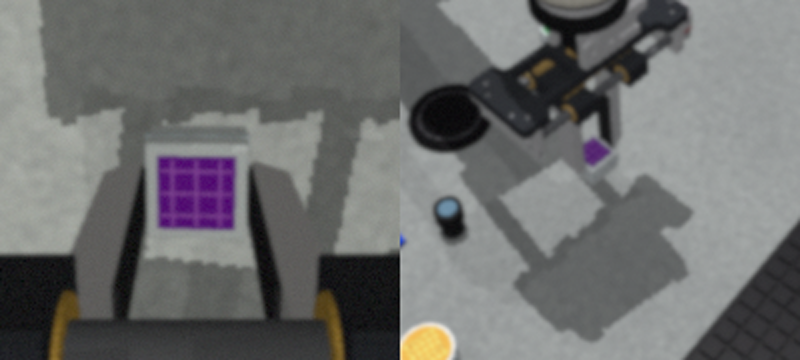

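The box was gripped slightly late, so it hangs about 9 mm lower in the fingers (top at z≈0.112), still square. I'll carry it over, look from the side, and lower it with a force check.

```bash
python3 -m creep '.022 -.0236 .0275 0 .003;.022 -.0236 .0275 0 0;.022 -.0236 .0275 0 0;.022 -.0236 .0275 0 0;.022 -.0236 .0275 0 0;.022 -.0236 .0275 0 0;.022 -.0236 .0275 0 0;.022 0 0 0 0;.022 0 0 0 0;.022 0 0 0 0;.022 0 0 0 0'
python3 - <<'E'
from h import *
go(.451,-.2578,.065,-.085)
t=snapshot("scene");s=snapshot("wrist")
for z in(.107,.111,.115):
    print(z,[b[1:] for b in blobs(s,"violet",z,200)],[b[1] for b in blobs(t,"violet",z,20)])
E
```

```text
time: 18.77
tool_pos: [0.4515, -0.257, 0.1065]
ee_rot: [-3.141, -0.001, -0.086]
wrist_force: [0.5, -0.0, -0.9]
width: 0.0313
finger_force: 30.0
tcp [ 0.4515 -0.257   0.1065] yaw -0.0856 turn -0.0006 then d [-0.0004  0.0008  0.0415] rows 1.0
0.107 [(array([ 451. , -257.1]), array([ 451. , -257.2,   23.9,   23.7,  174.2])), (array([ 477.9, -260.8]), array([ 477.1, -261.6,   32.5,   16.2,   76.8])), (array([ 492.5, -261.1]), array([ 488.6, -261. ,   35.6,   21.2,   85.4]))] [array([ 531.4, -276.4]), array([ 492.6, -273.7]), array([ 448.4, -256. ])]
0.111 [(array([ 452.7, -257.3]), array([ 452.7, -257.3,   23.3,   23.2,  174.2])), (array([ 479. , -260.9]), array([ 478.2, -261.6,   31.7,   15.9,   76.8])), (array([ 493.2, -261.2]), array([ 489.4, -261.1,   34.8,   20.7,   85.4]))] [array([ 534.2, -277.3]), array([ 495.7, -274.6]), array([ 451.8, -257. ])]
0.115 [(array([ 454.4, -257.4]), array([ 454.4, -257.4,   22.8,   22.6,  174.2])), (array([ 480.1, -260.9]), array([ 479.3, -261.7,   31. ,   15.5,   76.8])), (array([ 494. , -261.2]), array([ 490.3, -261.1,   34. ,   20.3,   85.4]))] [array([ 537. , -278.2]), array([ 498.8, -275.5]), array([ 455.1, -258. ])]
```

```bash
python3 -m creep '.022 -.001 .0008 .022 0;.022 0 0 .012 0;.022 0 0 .005 0;.022 0 0 0 0;.022 0 0 0 0;.022 0 0 0 0'; python3 -m creep '.022 0 0 .001 0;.022 0 0 0 0;.022 0 0 0 0'; 
python3 - <<'E'
from h import *
t=snapshot("scene");s=snapshot("wrist")
cv2.imwrite("pics/w8.png",np.hstack([cv2.resize(t["color"][200:350,70:220],(600,600),interpolation=2)]))
for z in(.070,.074): print(z,[b[1:] for b in blobs(s,"violet",z,200)][:1])
E
```

```text
time: 19.37
tool_pos: [0.4498, -0.2582, 0.0673]
ee_rot: [-3.141, 0.0, -0.087]
wrist_force: [0.3, 0.3, -0.6]
width: 0.0313
finger_force: 30.0
time: 19.62
tool_pos: [0.4496, -0.2585, 0.0664]
ee_rot: [3.142, -0.0, -0.087]
wrist_force: [0.2, -0.2, 0.1]
width: 0.0313
finger_force: 30.0
0.07 [(array([ 450.2, -258.9]), array([ 450.2, -258.9,   23.4,   23.3,   85. ]))]
0.074 [(array([ 451.9, -259. ]), array([ 451.9, -259. ,   22.9,   22.8,   85. ]))]
```

View pics/w8.png

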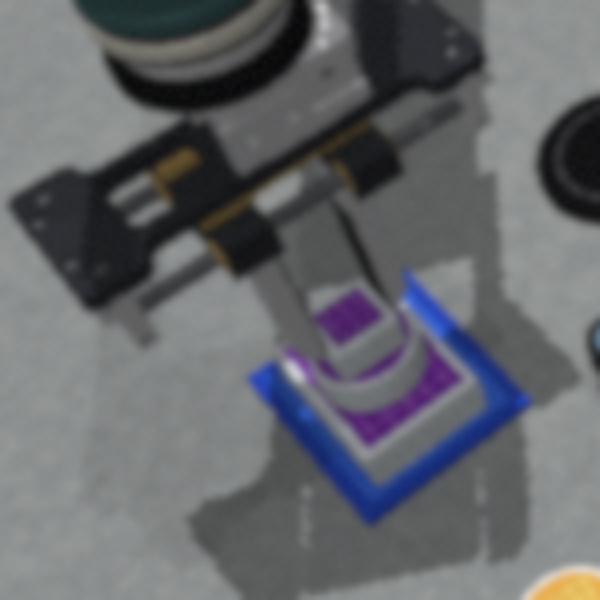

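The box hovers just above the dish (crop px 355,325), well centred. Lowering in 1 mm steps.

```bash
for i in 1 2; do python3 -m creep '.022 0 0 .001 0;.022 0 0 0 0;.022 0 0 0 0' | grep -E 'pos|wrist'; done
```

```text
tool_pos: [0.4498, -0.2586, 0.0658]
wrist_force: [0.4, 1.1, 2.1]
tool_pos: [0.4499, -0.2587, 0.0658]
wrist_force: [-1.4, 1.0, 6.9]
```

```bash
python3 -m creep '.022 0 0 -.001 0;.022 0 0 0 0;.05 0 0 0 0;.07 0 0 0 0;.07 0 0 0 0;.07 0 0 0 0;.094 0 0 -.02 0;.094 0 0 -.03 0;.094 0 0 0 0;.094 0 0 0 0;.094 0 0 0 0'
python3 - <<'E'
from h import *
s=snapshot("wrist");cv2.imwrite("pics/w9.png",s["color"])
for z in(.05,.07): print(z,[b[1:] for b in blobs(s,"violet",z,100)])
go(.6135,-.280,.11,-.085)
E
```

```text
time: 21.13
tool_pos: [0.4494, -0.2583, 0.1148]
ee_rot: [-3.141, 0.0, -0.087]
wrist_force: [-0.6, -0.5, 0.3]
width: 0.088
finger_force: 0.0
0.05 [(array([ 444. , -258.9]), array([ 443.9, -258.9,   25.1,   25.1,  174.9])), (array([ 431.9, -251.3]), array([ 442.2, -257.4,   47. ,   42.4,   85. ])), (array([ 468.5, -259.8]), array([ 469.1, -259.9,   26.3,    5.6,   85. ])), (array([ 481.1, -260.3]), array([ 475.9, -260.2,   47. ,   27.8,   85. ]))]
0.07 [(array([ 450.6, -259.4]), array([ 450.6, -259.4,   23. ,   23. ,  174.9])), (array([ 439.5, -252.5]), array([ 449. , -258. ,   43.1,   38.9,   85. ])), (array([ 473.1, -260.3]), array([ 473.6, -260.3,   24.2,    5.2,   85. ])), (array([ 484.7, -260.7]), array([ 479.9, -260.6,   43.2,   25.5,   85. ]))]
tcp [ 0.4489 -0.258   0.1141] yaw -0.0872 turn -0.0022 then d [0.1658 0.0079 0.0038] rows 4.0
```

View pics/w9.png

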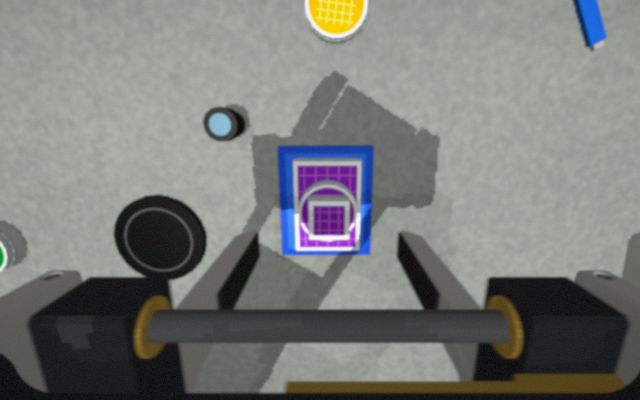

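The three-high stack stands centred: chip at px (328,219) within the dish and case. Now the gold dish.

```bash
python3 -m creep '.094 .0332 .0016 0 0;.094 .0332 .0016 0 0;.094 .0332 .0016 0 0;.094 .0332 .0016 0 0;.094 .0332 .0016 0 0;.094 0 0 0 0;.094 0 0 0 0;.094 0 0 0 0;.094 0 0 0 0'
python3 - <<'E'
from h import *
s=snapshot("wrist")
for b in blobs(s,"gold",.02,200): print(*b)
go(.6135,-.280,.005,-.085)
E
```

```text
time: 21.93
tool_pos: [0.6129, -0.2807, 0.1151]
ee_rot: [-3.141, 0.001, -0.088]
wrist_force: [-0.1, -0.3, 0.8]
width: 0.094
finger_force: 0.0
[326. 204.] [ 613.7 -279.6] [ 613.7 -279.5   43.3   43.2   58.1]
tcp [ 0.613  -0.2808  0.1157] yaw -0.0878 turn -0.0028 then d [ 0.0004 -0.0009  0.1107] rows 2.7
```

```bash
python3 -m creep '.094 .0006 -.0012 .036 0;.094 0 0 .036 0;.094 0 0 .022 0;.094 0 0 .01 0;.094 0 0 .0055 0;.094 0 0 0 0;.094 0 0 0 0;.04 0 0 0 0;.04 0 0 0 0;.04 0 0 0 0;.04 0 0 0 0;.04 0 0 0 0;.04 0 0 0 0;.04 0 0 0 0;.04 0 0 0 0;.04 0 0 0 0'
python3 -m creep '.04 0 0 -.02 0;.04 0 0 -.04 0;.04 0 0 -.04 0;.04 0 0 0 0;.04 0 0 0 0;.04 0 0 0 0'
python3 - <<'E'
from h import *
go(.4254,-.087,.105,-.085)
E
```

```text
time: 23.32
tool_pos: [0.615, -0.2797, 0.0059]
ee_rot: [-3.142, 0.0, -0.087]
wrist_force: [0.1, -0.1, 0.7]
width: 0.0493
finger_force: 30.0
time: 23.82
tool_pos: [0.6148, -0.2797, 0.1057]
ee_rot: [3.142, 0.0, -0.087]
wrist_force: [-0.7, 0.2, -1.6]
width: 0.049
finger_force: 30.0
tcp [ 0.6148 -0.2797  0.1057] yaw -0.0872 turn -0.0022 then d [-0.205  -0.1759  0.0007] rows 6.5
```

```bash
python3 -m creep '.04 -.0256 -.022 0 0;.04 -.0256 -.022 0 0;.04 -.0256 -.022 0 0;.04 -.0256 -.022 0 0;.04 -.0256 -.022 0 0;.04 -.0256 -.022 0 0;.04 -.0256 -.022 0 0;.04 -.0256 -.022 0 0;.04 0 0 0 0;.04 0 0 0 0;.04 0 0 0 0;.04 0 0 0 0'
python3 - <<'E'
from h import *
go(.426,-.087,.014,-.085)
s=snapshot("wrist");cv2.imwrite("pics/w10.png",s["color"])
for b in blobs(s,"gold",.12,200): print(*b)
E
```

```text
time: 24.82
tool_pos: [0.4266, -0.0872, 0.1052]
ee_rot: [3.141, 0.001, -0.088]
wrist_force: [-0.2, -0.0, 0.9]
width: 0.0494
finger_force: 30.0
tcp [ 0.4266 -0.0872  0.1052] yaw -0.0878 turn -0.0028 then d [-0.0006 -0.0001  0.0912] rows 2.2
[328. 256.] [425.8 -87.5] [425.8 -87.5  43.6  43.4  85. ]
```

View pics/w10.png

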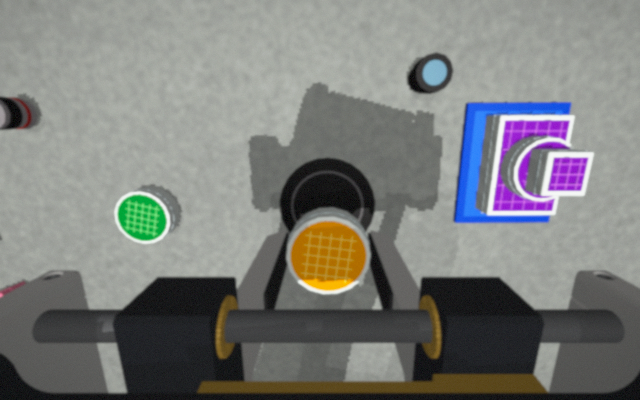

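The gold dish hangs over the plate (px 328,256; plate centre ≈ 328,205). Lowering, releasing, retreating upward.

```bash
python3 -m creep '.04 0 0 .035 0;.04 0 0 .035 0;.04 0 0 .012 0;.04 0 0 .006 0;.04 0 0 .003 0;.04 0 0 0 0;.04 0 0 0 0;.04 0 0 0 0'
python3 -m creep '.06 0 0 0 0;.094 0 0 0 0;.094 0 0 0 0;.094 0 0 0 0;.094 0 0 -.02 0;.094 0 0 -.04 0;.094 0 0 -.04 0;.094 0 0 -.02 0;.094 0 0 0 0;.094 0 0 0 0;.094 0 0 0 0'
python3 - <<'E'
from h import *
s=snapshot("wrist");cv2.imwrite("pics/w11.png",s["color"])
for b in blobs(s,"gold",.028,200): print(*b)
t=snapshot("scene")
for b in blobs(t,"violet",.07,20)+blobs(t,"green",.02,20)+blobs(t,"gold",.028,20): print(*b)
E
```

```text
time: 25.53
tool_pos: [0.4278, -0.0872, 0.0164]
ee_rot: [3.141, -0.003, -0.087]
wrist_force: [0.7, 0.1, 0.0]
width: 0.0494
finger_force: 30.0
time: 26.45
tool_pos: [0.4255, -0.0863, 0.1337]
ee_rot: [-3.141, 0.002, -0.087]
wrist_force: [-0.6, 0.4, -0.2]
width: 0.094
finger_force: 0.0
[329. 200.] [426.3 -87.4] [426.4 -87.4  43.3  43.  130.2]
[170. 299.] [ 504.9 -267.9] [ 500.4 -268.3   46.9   26.6   85.7]
[148. 290.] [ 454.1 -282.6] [ 456.9 -282.6   28.2   10.1  176.6]
[156. 280.] [ 449.8 -258.9] [ 449.9 -259.6   23.3   21.2   84.5]
[281. 192.] [431.4  82.3] [431.5  82.1  38.9  38.1 132.6]
[329. 153.] [430.6 258.7] [430.7 258.9  18.4  17.3   1.2]
[223. 232.] [425.2 -86.1] [425.2 -86.2  42.5  41.8  74.7]
[476. 108.] [630.6 656.8] [629.4 657.8 197.4 138.4   5.9]
```

View pics/w11.png

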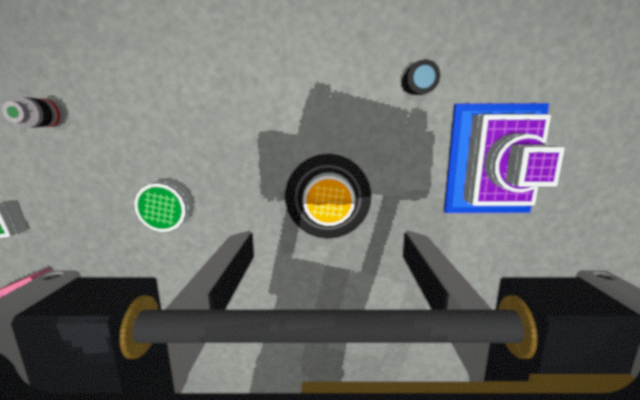

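The gold dish is centred on the plate (px 329,200), the stack stands, the greens have not shifted and both lenses are upright. Handing in.

```bash
python3 -c "
from bench import *
print(close_job())"
```

```text
the job is handed in; nothing more can be done
None
```

The job is handed in: the violet case, dish and chip box are stacked upright on the blue tray, each within about 2 mm of centre (the stack sits 2–4 mm off the tray's middle), the gold dish is in the middle of the black plate, everything is released, and the green samples and lenses were left standing where they were, at 26 s of the 109 s limit.

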